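# Unbolt the lid of the slide transport chest

### The arm

A 6-joint arm with a two-finger parallel gripper is mounted at the origin on the work surface. World frame = base frame: x ahead of the robot, y to its left, z up, the work surface at z = 0. Lengths are in mm, angles in rad, forces in N, time in s.
With the tool pointing down it reaches from about 350 to 925 mm from the base axis. Payload 6.4 kg.
Tool frame: the origin (TCP) lies at the centre of the arm's flange, where the gripper is bolted on; the fingertips stand 199 mm ahead of it and the grasp point (between the pads) lies 180 mm ahead of it (r.tcp_to_tips is the distance from the TCP to the fingertips, in mm); z points along the fingers, y is the line along which they close (so a half turn about z gives the same grasp; the last joint's range is limited). The gripper opens to 94 mm and grips with 3 to 60 N. Pads are 16 mm wide; open, the fingers measure 119 mm over their backs; the gripper's body (75 mm by 177 mm) begins 78 mm behind the grasp point.
Start: joints at [1.135, 0.245, 1.558, -0, 1.339, -0.174], TCP at [168.23, 627.865, 404.655] pointing down, gripper open.
Joint ranges: [-3.13, 3.13], [-1.02, 2.26], [0.13, 2.54], [-0.95, 4.09], [0.21, 2.88], [-2.74, 2.74]. Speed limits (rad/s): [2.57, 2.57, 3.14, 3.14, 3.14, 3.14].

### API

Orientations are given as a rotation vector (axis times angle).
In Python, from bench import r gives the robot as it stands. The module is installed in compiled form; this text tells all that it offers. Calls block until the motion is done:
- r.move_pose(position, orientation): joint-space move of the TCP to a pose.
- r.move_linear(position, rotation=None, vel=150): straight line of the TCP; rotation=None keeps the orientation; vel is the mean speed in mm/s.
- r.move_joints(angles): joint-space move.
- r.set_gripper(opening): finger opening in mm; the grip force is fixed at half the most; returns when the fingers have stopped.
- r.sleep(seconds).
- r.inverse_kinematics(position, orientation): joint angles nearest the present ones, or None.
- r.read_state(): the state.
- r.capture(name): name is "scene" or "top" or "wrist"; returns a dict with "image" (480x640x3 uint8, red, green, blue), "mtx" (3x3 intrinsics, pixels), "dist_coeffs" ([k1, k2, p1, p2, k3] as OpenCV has them; the pictures are not rectified), "world_from_camera" (4x4, takes a point from camera to world coordinates). Camera axes: x right, y down, z forward; pixel columns grow to the right and rows downward; lengths in mm; the calibration is good to about 2 mm. A picture is of the moment at which its call begins. There is no depth.
A pose or a line that the arm cannot do raises r.PlanningError and nothing moves.
- r.finish_job(): hands the job in; it is judged then, once.
Trained networks look in a picture, given as the dict that the camera call returned (one of the last four; its "shot" number tells which), for a name from the list of things; names that differ only in an ending like _2 or _b are one class to them, and where a whole thing is asked for, a point or a joint stands for the part that bears it (a point fixed in the world has none). Each returns a list of dicts, best first, with "conf" (0 to 1); they miss things now and then, are a little off and sometimes report something else, mostly with a low value. They report only what shows in the picture. A call takes as long as a camera call.
- r.silhouettes(picture, thing): "pixels" (480x640 bool, what is visible of it) and "xy" ([column, row] in pixels, amid what is visible of it).
- r.pinpoint(picture, thing): "xy" ([column, row] in pixels: a listed point, or the origin of a listed thing).
The state is a dict: "time_s": time; "qpos": joint angles; "dq": joint speeds; "tau": joint torques, N m; "tool_pos": TCP position; "eef_rot": TCP orientation; "ft_force": force on the tool from outside, world axes, zero at the start; "ft_torque": the same for the moment, N m; "width": finger opening in mm; "finger_force": force on a finger pad.
Only numpy, scipy, OpenCV 4.12 (cv2) and the standard library are available. Lean on these libraries where they do the work, as an engineer would, in place of code of your own. Each camera call takes 0.05 s, during which the arm holds its last target. There are 200 camera calls.

### The job

The slides to be read have come in the dark grey transport chest; unbolt its lid. With one fingertip press the bolt's spring catch down and keep it down while the other fingertip pushes the knob to slide the bolt fully back out of its keeper, then let go so that the catch springs up and holds the bolt back. Pick nothing up: leave the lid shut, and everything on and around the chest where it stands.

Things in the scene. Friction and masses are not known exactly. Their poses are not given: they have to be found in the camera images.
- chest: Dark grey steel slide transport chest, 300 x 220 x 100 mm, fixed, its yaw varies. Origin at the centre of its underside; x lengthwise, the way the bolt is drawn back (from keeper to lid hinges), z up. Its flat top is 100 mm above the bench: x below -61 mm is a fixed deck with the keeper, the rest a hinged lid with the flat steel bolt along its middle line (y = 0).
- keeper (a point): Top centre of the keeper, the small steel bridge on the deck that the bolt's nose enters: 16 mm along x, 29 mm wide, 20.5 mm high over the chest's top; 74 mm from the shut knob, towards -x.
- knob_top (a point): Top centre of the bolt's knob, an upright steel post 14 mm in diameter; top 40 mm, foot 16 mm above the chest's top. At the chest's x = 0, y = 0 when shut; moves with the bolt. The flat bolt (18 mm wide, top 16 mm above the chest's top) runs under it both ways; on the keeper side the next higher thing is a guide strap 40 mm from the knob's centre, 19 mm high.
- catch_top (a point): Top centre of the spring catch: flat ribbed steel thumb plate over the bolt, 44 mm along x, 28 mm across, on the knob's side away from the keeper, at the chest's x = 34 to 78 mm; the drawn knob stops 5 mm short of it. Pressed straight down. Its top is 26.5 mm above the chest's top when up, 20.5 mm fully pressed: still above bolt, strap and side walls (18 mm).
- catch (a joint): How far the catch is pressed down, m: 0 up, 0.006 at its stop; 3 N starts it, 7 N holds it at the stop. The bolt is locked (but for 1.5 mm play) while this is below 0.0035. Let up half-way, it rubs under the bolt; it springs right up only at either end of the bolt's travel.
- bolt (a joint): How far the bolt is drawn back, m: 0 shut in the keeper, 0.022 fully back against its stop. It slides along the chest's +x with a friction of about 2 N and stays where it is left.
- lid (a joint): Lid opening, rad: 0 shut; hinged along the chest's +x edge, weighs about 1.6 kg with the bolt, lies shut by its own weight.
- jar: Clear specimen jar with white cap, 42 mm diameter, 52 mm high, loose on the deck at one side of the keeper, 70 mm or so off the bolt's line. Origin under its centre.
- oil: Small amber immersion-oil bottle with black cap, 26 mm diameter, 58 mm high, loose on the deck at one side of the keeper. Origin under its centre.
- coverslips: Clear cover-slip box, 26 x 26 x 22 mm high, loose on the lid beside the bolt, about 80 mm off the bolt's line. Origin under its centre.
- mailer: White slide mailer, 85 x 32 x 12 mm high, lying loose on the lid along the bolt's other side, about 80 mm off the bolt's line. Origin under its centre.
- slidebox: Cardboard slide box with white lid, 92 x 102 x 34 mm high, on the bench. Origin under its centre.
- dish: Clear covered culture dish, 90 mm diameter, 16 mm high, on the bench. Origin under its centre.
- mug: White mug, 76 mm diameter, 85 mm high, on the bench. Origin under its centre.

How it is judged:
By the outcome, as a careful person would: the job done as asked, in the order asked, and still so for the second after the job is handed in, with the robot touching nothing.
It also fails if it takes over 42 s, if anything falls off the work surface, if the arm or the gripper's body presses on something with over 40 N, if the wrist force passes 120 N, or if a joint passes its speed limit or range.

## Working session

There is one attempt and no reset: what is moved stays moved. The work goes in short steps, each a Python script; the robot and the scene stay as the last script left them, time stands still between calls to the robot, and variables do not carry over. Pictures are saved under pics/ and viewed, at most 10 in all, crops included, and the job is handed in when it is done.

```bash
mkdir -p pics; cat > h.py <<'E'
import numpy as np, cv2
from bench import r
def ray(c,xy):
    u=cv2.undistortPoints(np.array([[xy]],float),c["mtx"],np.array(c["dist_coeffs"],float))[0,0]
    T=np.array(c["world_from_camera"]); return T[:3,3],T[:3,:3]@np.array([u[0],u[1],1.])
def at_z(c,xy,z):
    o,d=ray(c,xy); return o+d*(z-o[2])/d[2]
Z=dict(keeper=120.5,knob_top=140,catch_top=126.5,chest=0,jar=100,oil=100,coverslips=100,mailer=100,slidebox=0,dish=0,mug=0)
def look(cam,names,save=None):
    c=r.capture(cam)
    if save: cv2.imwrite("pics/"+save,c["image"][:,:,::-1])
    out={}
    for n in names:
        for d in r.pinpoint(c,n)[:2]:
            print(cam,n,round(d["conf"],2),np.round(d["xy"],1),np.round(at_z(c,d["xy"],Z[n]),1))
            out.setdefault(n,at_z(c,d["xy"],Z[n]))
    return out
E
python3 - <<'E'
from h import *
look("top",list(Z),"top.png")
look("scene",["keeper","knob_top","catch_top"],"scene.png")
s=r.read_state();print(s["time_s"],s["eef_rot"],s["width"],s["ft_force"])
E
```

```text
top keeper 0.83 [279.4 235.2] [609.8  78.7 120.5]
top keeper 0.23 [249.5 237.6] [600.8 160.  120.5]
top knob_top 0.73 [289.7 266.8] [522.1  47.5 140. ]
top catch_top 0.47 [294.  282.8] [480.4  34.8 126.5]
top catch_top 0.39 [262.6 283.9] [475.1 119.3 126.5]
top chest 0.87 [287.8 262.4] [547.3  55.9   0. ]
top jar 0.51 [298.2 209.5] [686.6  29.5 100. ]
top oil 0.64 [150.5 236.2] [599.5 432.7 100. ]
top oil 0.61 [249.5 238.1] [602.2 161.7 100. ]
top coverslips 0.49 [319.2 263.5] [537.1 -32.8 100. ]
top coverslips 0.42 [288.1 263.8] [533.9  52.9 100. ]
top mailer 0.63 [263.5 284.1] [476.2 118.4 100. ]
top slidebox 0.79 [151.3 232.3] [624.4 456.3   0. ]
top slidebox 0.18 [296.1 278.5] [500.9  30.3   0. ]
top dish 0.83 [140.9 287.7] [462.4 476.1   0. ]
top dish 0.45 [285.9 262.5] [546.9  61.5   0. ]
top mug 0.74 [466.7 254.6] [ 585.4 -469.3    0. ]
scene keeper 0.64 [364.9 216.3] [604.9  84.8 120.5]
scene knob_top 0.82 [330.4 203.5] [541.7  44.3 140. ]
scene catch_top 0.6 [306.6 199.9] [484.2  28.3 126.5]
0.8 [-4.10116412e-01 -3.11466530e+00 -2.65829986e-05] 94.07811895423389 [-0.17903333 -0.05398721 -0.22370027]
```

View pics/top.png

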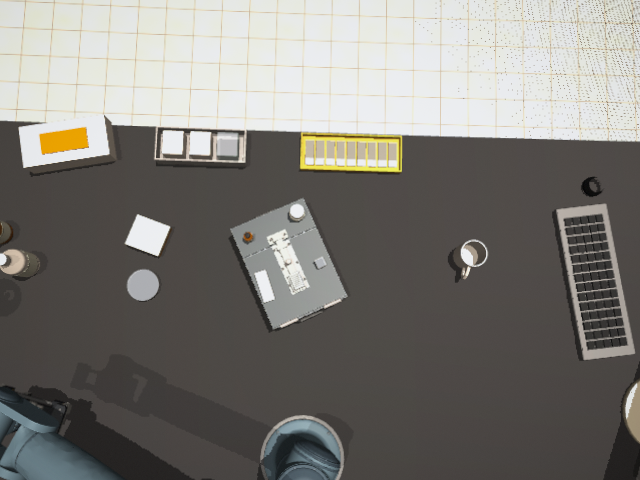

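View pics/scene.png

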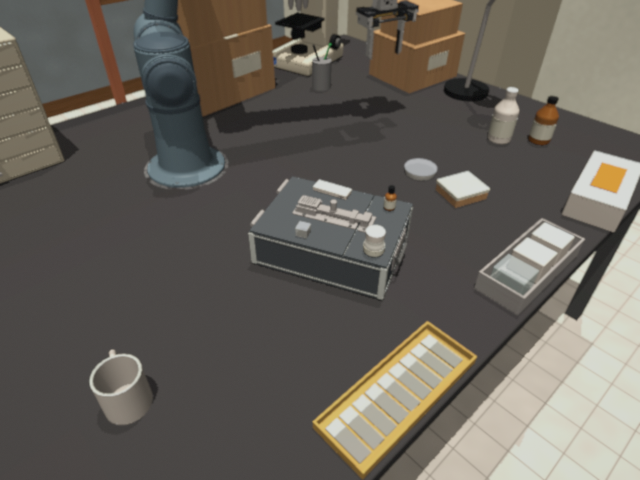

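The top view shows the chest at (288,262), with its bolt running from the keeper at (279,235) to the catch at (294,283), towards the robot. The oil and jar stand on the deck at (249,237) and (298,210). In the scene view the knob is at (330,203). The two views disagree on the knob, so next I hover above it and use the wrist camera.

```bash
cat >> h.py <<'E'
from scipy.spatial.transform import Rotation as R
def ori(a,s=1):  # tool z down, tool y along s*(chest x), a = chest yaw
    y=s*np.array([np.cos(a),np.sin(a),0]); z=np.array([0,0,-1.]); x=np.cross(y,z)
    return R.from_matrix(np.c_[x,y,z]).as_rotvec()
E
python3 - <<'E'
from h import *
a=np.arctan2(-44-5,-125)
p=[545,55,460]
best=[]
for s in(1,-1):
    q=r.inverse_kinematics(p,ori(a,s)); print(s,None if q is None else np.round(q,2))
    if q is not None: best.append((abs(q[5]),s))
s=min(best)[1]; print("s",s)
r.move_pose(p,ori(a,s))
look("wrist",["keeper","knob_top","catch_top","chest","oil","jar","mailer","coverslips"],"w1.png")
look("scene",["keeper","knob_top","catch_top"])
print(r.read_state()["time_s"])
E
```

```text
1 [-0.11 -0.04  1.76 -0.    1.42  2.66]
-1 [-0.11 -0.04  1.76 -0.    1.42 -0.48]
s -1
wrist keeper 0.57 [394.4 222.9] [608.6  84.6 120.5]
wrist knob_top 0.71 [313.1 233.3] [537.6  50.4 140. ]
wrist catch_top 0.68 [257.7 233.1] [488.7  27.9 126.5]
wrist catch_top 0.18 [290.  295.6] [539.9 -21.6 126.5]
wrist chest 0.57 [318.7 204.2] [538.6  57.5   0. ]
wrist oil 0.63 [419.  145.7] [605.1 162.1 100. ]
wrist jar 0.48 [425.2 279.2] [671.4  37.9 100. ]
wrist mailer 0.65 [272.8 137.3] [468.5 116.7 100. ]
wrist coverslips 0.71 [288.3 296.8] [540.4 -35.5 100. ]
scene keeper 0.6 [367.2 215.2] [605.7  91.1 120.5]
scene knob_top 0.82 [331.6 199.2] [532.4  56.9 140. ]
scene catch_top 0.51 [307.9 197.6] [479.8  36.1 126.5]
scene catch_top 0.25 [366.1 215.9] [610.7  81.7 126.5]
3.8917
```

View pics/w1.png

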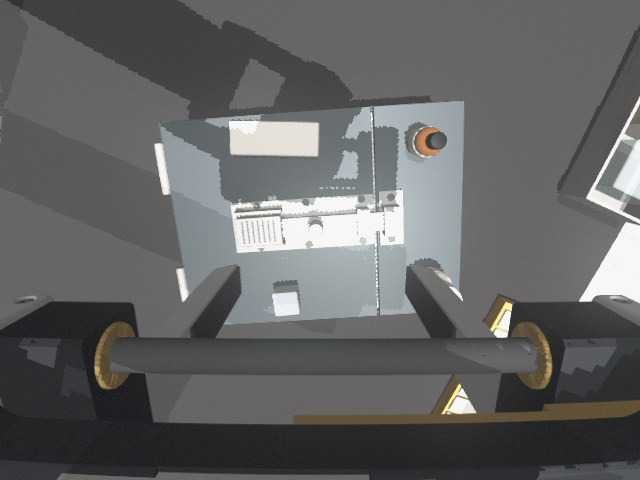

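The wrist view shows the catch plate at about (259,230), the knob at (316,229), the keeper at about (391,218) and the oil at (428,141). I'll fix the yaw from the chest's top edges and look at the bolt close up.

```bash
python3 - <<'E'
from h import *
c=r.capture("wrist")
im=c["image"][:,:,::-1]
cv2.imwrite("pics/w2.png",cv2.resize(im[180:270,215:425],None,fx=3.8,fy=3.8,interpolation=cv2.INTER_CUBIC))
P=[at_z(c,p,100) for p in [(160,123),(463,101),(460,317)]]
print(np.round(P,1),np.linalg.norm(P[0]-P[1]),np.linalg.norm(P[1]-P[2]))
d=P[0]-P[1];print("yaw",np.degrees(np.arctan2(d[1],d[0])));print("centre",(P[0]+P[2])/2)
d=P[1]-P[2];print("yaw from short",np.degrees(np.arctan2(d[1],d[0])))
# lid seam
a,b=at_z(c,(373,107),100),at_z(c,(379,315),100); d=a-b; print("seam",np.degrees(np.arctan2(d[1],d[0])),(a+b)/2)
E
```

```text
[[360.6  89.2 100. ]
 [627.4 215.4 100. ]
 [728.2  10.4 100. ]] 295.0543983793674 228.49968175890493
yaw -154.6827879890235
centre [544.44154939  49.7926625  100.        ]
yaw from short 116.19663133934823
seam 115.18538100035906 [595.33774081  78.79548866 100.        ]
```

View pics/w2.png

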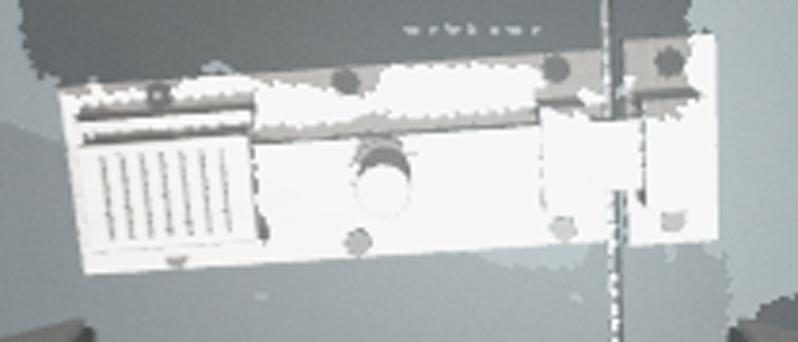

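```bash
cat >> h.py <<'E'
YAW=np.radians(-154.75); EX=np.array([np.cos(YAW),np.sin(YAW),0]); EY=np.array([-EX[1],EX[0],0]); O=ori(YAW,-1)
E
python3 - <<'E'
from h import *
c=r.capture("wrist")
k=at_z(c,(315.8,229.5),140); ct=at_z(c,(258.4,230.8),126.5)
print("knob",k,"catch->knob",ct-56*EX, "centre by corners 544.4,49.8; seam",at_z(c,(376.2,209.5),100)+61*EX)
K=(k[:2]+(ct-56*EX)[:2])/2; print("K",K)
r.set_gripper(49)
# finger mid at chest x=13.5: tips at z=155
p=np.r_[K,0]+13.5*EX; p[2]=155+r.tcp_to_tips
r.move_pose(p,O)
look("wrist",["keeper","knob_top","catch_top"],"w3.png")
s=r.read_state();print(s["time_s"],s["width"],s["tool_pos"],s["ft_force"])
E
```

```text
knob [538.66428624  53.88067759 140.        ] catch->knob [539.25806359  53.50413792 126.5       ] centre by corners 544.4,49.8; seam [536.12241261  61.38430953 100.        ]
K [538.96117492  53.69240775]
wrist keeper 0.65 [454.4 259.1] [607.9  85.9 120.5]
wrist knob_top 0.75 [343.2 271.3] [539.4  52.  140. ]
wrist catch_top 0.84 [256.2 264.3] [488.5  28.  126.5]
5.5417 49.03172426235906 [527.84870846  47.90621352 356.98180687] [ 0.8298945 -0.1558389 -0.7825575]
```

View pics/w3.png

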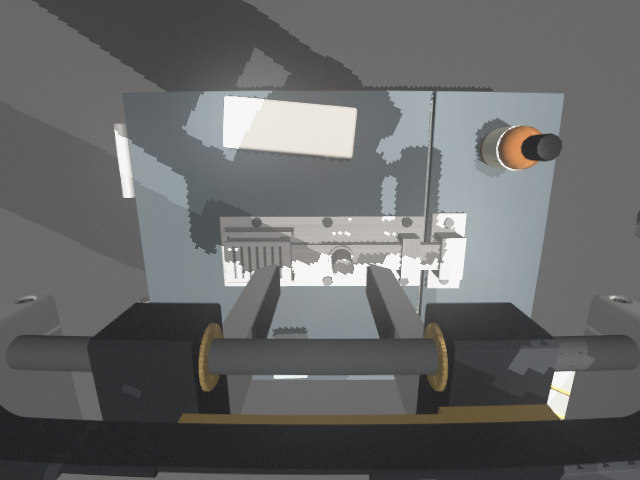

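The wrist view shows the fingertips straddling the knob at (342,258). The left tip is over the catch at (257,262), and the right tip is between the knob and the strap. That matches the plan, so I descend while watching the force.

```bash
cat >> h.py <<'E'
def st(tag=""):
    s=r.read_state(); f=s["ft_force"]; p=s["tool_pos"]
    k=np.array([538.96,53.69,0])
    d=np.array(p)-k
    print(tag,"t%.2f"%s["time_s"],"cx %.2f cy %.2f tipz %.2f"%(d@EX,d@EY,p[2]-r.tcp_to_tips),"F x%.1f y%.1f z%.1f"%(f@EX,f@EY,f[2]),"w %.1f ff %s"%(s["width"],np.round(s["finger_force"],1)))
    return s,f
def go(cx,cy,tz,vel=50):
    p=np.array([538.96,53.69,0])+cx*EX+cy*EY; p[2]=tz+r.tcp_to_tips
    r.move_linear(p,O,vel)
E
python3 - <<'E'
from h import *
st("pre")
go(13.5,0,130); r.sleep(.2); st("130")
for z in np.arange(127,118.4,-1):
    go(13.5,0,z,20); r.sleep(.1); s,f=st("cmd%.1f"%z)
    if abs(f[2])>14: break
E
```

```text
pre t5.54 cx 12.52 cy 0.49 tipz 157.78 F x-0.7 y0.5 z-0.8 w 49.0 ff 0.0
130 t6.39 cx 13.40 cy 0.05 tipz 130.32 F x0.8 y-0.2 z0.1 w 49.3 ff 0.0
cmd127.0 t6.79 cx 13.53 cy -0.03 tipz 126.94 F x-0.7 y-0.7 z0.1 w 49.1 ff 0.0
cmd126.0 t7.14 cx 13.45 cy 0.03 tipz 126.27 F x1.2 y-0.2 z2.5 w 48.8 ff 1.4
cmd125.0 t7.49 cx 13.47 cy 0.04 tipz 125.12 F x0.2 y-1.6 z3.9 w 49.2 ff 1.7
cmd124.0 t7.84 cx 13.47 cy 0.03 tipz 124.08 F x1.1 y0.5 z4.0 w 49.0 ff 2.1
cmd123.0 t8.19 cx 13.46 cy 0.04 tipz 123.11 F x1.0 y-0.8 z4.8 w 48.9 ff 2.4
cmd122.0 t8.54 cx 13.45 cy 0.02 tipz 122.16 F x1.1 y-0.9 z4.9 w 49.0 ff 2.7
cmd121.0 t8.89 cx 13.43 cy 0.05 tipz 121.29 F x0.9 y-0.2 z6.8 w 48.8 ff 3.0
cmd120.0 t9.24 cx 13.41 cy 0.04 tipz 120.56 F x3.0 y-1.4 z7.6 w 49.0 ff 3.9
cmd119.0 t9.59 cx 13.29 cy 0.09 tipz 120.41 F x5.2 y-3.1 z13.9 w 49.3 ff 6.3
```

The catch is at its stop at tip z 120.5 with 14 N. Next I push the bolt back.

```bash
python3 - <<'E'
from h import *
for cx in list(np.arange(15.5,37.6,2))+list(np.arange(38.5,46,1)):
    go(cx,0,119,25); r.sleep(.05); s,f=st("cmd%.1f"%cx)
    if abs(f@EX)>28 or (cx-(np.array(s["tool_pos"])-[538.96,53.69,0])@EX)>2.5: break
look("wrist",["keeper","knob_top","catch_top"],"w4.png")
E
```

```text
cmd15.5 t9.89 cx 14.59 cy 0.09 tipz 120.64 F x-1.3 y-1.7 z8.7 w 49.2 ff 4.4
cmd17.5 t10.19 cx 16.31 cy 0.24 tipz 120.71 F x-3.4 y-1.2 z6.7 w 49.0 ff 3.5
cmd19.5 t10.49 cx 18.21 cy 0.39 tipz 120.81 F x-4.8 y-0.6 z7.1 w 48.7 ff 3.2
cmd21.5 t10.79 cx 20.10 cy 0.47 tipz 120.95 F x-4.6 y-0.1 z6.7 w 49.0 ff 3.5
cmd23.5 t11.09 cx 22.03 cy 0.50 tipz 121.00 F x-5.4 y-0.5 z6.0 w 49.0 ff 3.6
cmd25.5 t11.39 cx 24.02 cy 0.52 tipz 121.03 F x-5.8 y0.1 z6.1 w 49.0 ff 3.6
cmd27.5 t11.69 cx 26.01 cy 0.55 tipz 121.06 F x-6.2 y-0.9 z6.6 w 49.0 ff 3.5
cmd29.5 t11.99 cx 28.01 cy 0.58 tipz 121.09 F x-6.2 y-0.7 z7.0 w 49.0 ff 3.6
cmd31.5 t12.29 cx 30.03 cy 0.58 tipz 121.08 F x-5.0 y0.8 z6.6 w 48.7 ff 3.6
cmd33.5 t12.59 cx 32.00 cy 0.58 tipz 121.12 F x-5.6 y0.2 z5.9 w 48.8 ff 3.6
cmd35.5 t12.89 cx 34.00 cy 0.58 tipz 121.11 F x-5.1 y-0.2 z6.9 w 48.7 ff 3.6
cmd37.5 t13.19 cx 36.01 cy 0.58 tipz 121.10 F x-4.9 y0.4 z6.9 w 49.0 ff 3.5
cmd38.5 t13.49 cx 36.96 cy 0.60 tipz 121.13 F x-6.4 y-1.2 z5.7 w 48.6 ff 3.7
cmd39.5 t13.79 cx 37.95 cy 0.60 tipz 121.15 F x-6.1 y0.4 z7.3 w 48.9 ff 3.7
cmd40.5 t14.09 cx 38.95 cy 0.58 tipz 121.10 F x-5.9 y-0.9 z5.9 w 49.0 ff 3.7
cmd41.5 t14.39 cx 39.93 cy 0.59 tipz 121.13 F x-5.9 y0.0 z6.8 w 48.7 ff 3.6
cmd42.5 t14.69 cx 40.94 cy 0.60 tipz 121.12 F x-5.8 y-0.7 z7.3 w 49.2 ff 3.9
cmd43.5 t14.99 cx 41.56 cy 0.56 tipz 121.15 F x-9.3 y-0.7 z4.4 w 48.8 ff 6.0
cmd44.5 t15.29 cx 42.18 cy 0.53 tipz 121.11 F x-14.3 y0.0 z0.6 w 48.9 ff 7.9
cmd45.5 t15.59 cx 42.79 cy 0.49 tipz 121.11 F x-18.4 y0.1 z-2.3 w 48.9 ff 10.3
wrist keeper 0.91 [520.2 276.8] [608.7  84.7 120.5]
wrist knob_top 0.89 [358.2 291.1] [519.9  43.6 140. ]
wrist catch_top 0.9 [292.5 277.7] [487.4  30.9 126.5]
```

View pics/w4.png

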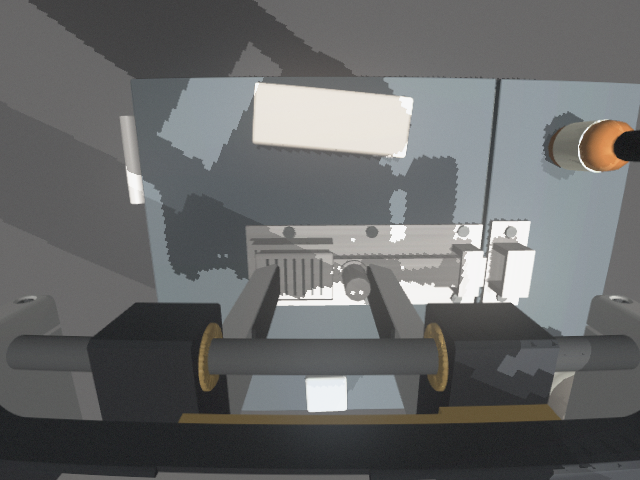

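The knob now sits against the catch at about (355,285), and the strap-to-keeper gap is open with the nose out of the keeper. The force rose sharply after about 22 mm of travel, so the bolt is at its stop. I'll ease the push, let the catch up, back off the knob and retreat.

```bash
python3 - <<'E'
from h import *
go(43.8,0,119,20); st("ease")
for z in (121,123,125,127,129): go(43.8,0,z,25); r.sleep(.05); st("up%d"%z)
r.sleep(.2); go(37,0,130,40); st("off"); go(37,0,175,80); r.sleep(.2); st("high")
look("wrist",["keeper","knob_top","catch_top","oil","jar","mailer","coverslips"],"w5.png")
E
```

```text
ease t16.04 cx 41.73 cy 0.55 tipz 121.13 F x-11.1 y0.5 z3.3 w 49.2 ff 8.0
up121 t16.34 cx 41.85 cy 0.52 tipz 122.62 F x-13.0 y1.2 z-0.0 w 49.5 ff 7.7
up123 t16.64 cx 41.90 cy 0.49 tipz 124.27 F x-13.4 y1.0 z-2.1 w 49.4 ff 7.3
up125 t16.94 cx 41.97 cy 0.45 tipz 126.00 F x-14.3 y1.2 z-2.6 w 48.9 ff 7.5
up127 t17.24 cx 42.15 cy 0.33 tipz 127.12 F x-16.6 y2.7 z-8.3 w 49.2 ff 8.7
up129 t17.54 cx 42.38 cy 0.34 tipz 128.66 F x-15.7 y3.1 z-9.2 w 49.3 ff 7.4
off t18.07 cx 37.15 cy -0.14 tipz 129.43 F x0.2 y-0.8 z-0.3 w 48.9 ff 0.0
high t18.98 cx 37.14 cy -0.10 tipz 174.33 F x-0.7 y-0.1 z0.5 w 48.9 ff 0.0
wrist keeper 0.81 [476.7 254.9] [608.3  83.8 120.5]
wrist knob_top 0.57 [343.5 261.5] [518.1  42.9 140. ]
wrist catch_top 0.65 [296.1 255.3] [488.3  29.1 126.5]
wrist oil 0.92 [511.2 152.4] [601.9 162.1 100. ]
wrist jar 0.67 [328.7 134.5] [473.6 114.6 100. ]
wrist mailer 0.87 [325.3 133.2] [471.  114.4 100. ]
wrist coverslips 0.56 [324.2 337.5] [541.  -35.5 100. ]
```

View pics/w5.png

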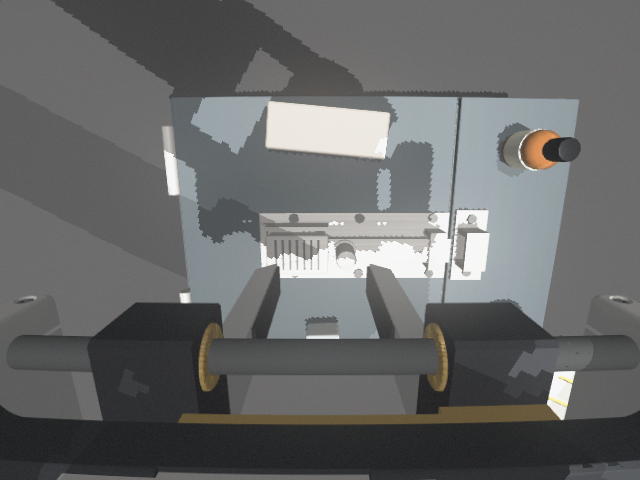

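The picture shows the bolt drawn: the knob is at (346,257) next to the catch, and the keeper is empty. The mailer, oil and coverslips are where they were. I'll retreat, take one last check and hand in.

```bash
python3 - <<'E'
from h import *
go(37,0,300,150); r.sleep(.3)
look("wrist",["keeper","knob_top","catch_top","jar"])
c=r.capture("wrist"); cv2.imwrite("pics/w6.png",cv2.resize(c["image"][130:310,200:440,::-1],None,fx=3.2,fy=3.2,interpolation=cv2.INTER_CUBIC))
st()
E
```

```text
wrist keeper 0.61 [326.8 280. ] [539.5 -24.  120.5]
wrist keeper 0.56 [424.7 221.2] [606.9  83.3 120.5]
wrist knob_top 0.65 [339.4 221.4] [520.2  46.3 140. ]
wrist catch_top 0.83 [304.  221.3] [487.6  28.1 126.5]
wrist jar 0.86 [447.9 277.7] [674.3  33.7 100. ]
wrist jar 0.59 [321.4 138.3] [467.4 114.5 100. ]
 t20.96 cx 36.98 cy -0.02 tipz 300.00 F x-1.1 y-0.9 z0.3 w 48.7 ff 0.0
```

View pics/w6.png

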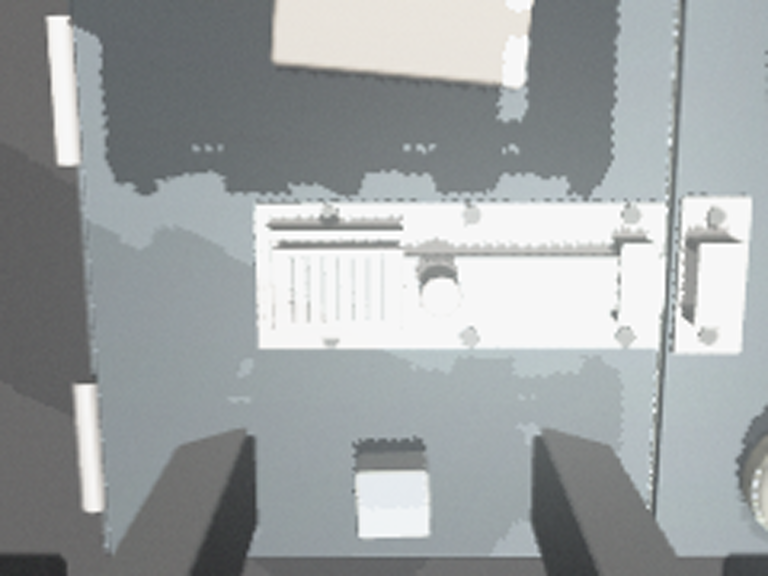

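The crop shows the bolt nose clear of the keeper, with the seam gap open at (672,270). The knob is close to the catch, the lid is shut and the loose items haven't moved.

```bash
python3 -c "
from bench import r
print(r.finish_job())"
```

```text
the job is handed in; nothing more can be done
None
```

I handed the job in at about 21 s: the bolt is drawn fully back out of its keeper with the lid shut and the loose items where they stood. I let the catch up with the bolt at its stop, but I inferred that it sprang up and did not test that it holds.

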